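# Clamp the camera tube in the V-block fixture

## Robot

A 6-joint arm with a two-finger parallel gripper is mounted at the origin on a cart in front of the work surface, level with it; the furniture and walls round the work are solid. World frame = base frame: x ahead of the robot, y to its left, z up, the work surface at z = 0. Lengths are in m, angles in rad, forces in N, time in s.
With the tool pointing down it reaches from about 0.375 to 0.9 m from the base axis. Payload 3.1 kg.
Tool frame: the origin (TCP) lies midway between the tips of the shut fingers; the grasp point (between the pads) lies 19 mm behind it (ctrl.grip_depth is the distance from the TCP to the grasp point, in m); z points along the fingers, y is the direction in which the jaws open and shut (so a half turn about z gives the same grasp; the last joint's range is limited). The gripper opens to 87 mm and grips with 3 to 60 N. Pads are 19 mm wide; open, the fingers measure 117 mm over their backs; the gripper's body (75 mm by 190 mm) begins 51 mm behind the grasp point.
Start: joints at [1.109, 0.527, 1.433, -0, 1.181, -0.178], TCP at [0.175, 0.6, 0.223] pointing down, gripper open.
Joint ranges: [-3.08, 3.08], [-0.75, 2.2], [0.22, 2.44], [-1.43, 4.57], [0, 2.65], [-2.85, 2.85]. Speed limits (rad/s): [2.79, 2.79, 3.14, 3.14, 3.14, 3.14].

## Interface

Orientations are given as a 3x3 rotation matrix whose columns are the frame's x, y, z axes.
In Python, from workcell import ctrl gives the robot as it stands.
- The arm moves only by the tool servo_tool, never from a script. Its argument "series" is a list of rows, each an object with "translation": the shift along the tool's x, y, z in m, a list of three; "spin": the turn about the tool's z in rad. A call has 1 to 8 rows; each row shifts and turns the commanded pose from where the row before left it, along the tool's axes as they then stand; what a row does not reach is not made up. A row lasts 1/12 s, in which the tool goes at most 41.7 mm and 7.16 degrees, less where a joint would pass 70% of its speed; a pose out of reach is approached as far as the arm can. A call is refused whole if a number of a shift passes 0.0417 or a number of a turn 0.125, either way. A call with a gripper value outside its range is refused whole. "hand" is the gripper's target within -1 to 1 (fully open at 1, half-way at 0, shut at -1), set as the call begins (left out, the last holds). The fingers move at their own pace and stop on an object; "newtons" is the grip in N (left out, the last holds). Time passes only in rows, so rows that do not move let the fingers close. It gives the time, the measured TCP pose, the force and the opening at its end, in the units of the state.
- ctrl.state(): the state, without advancing time (a new reading comes with each control period).
- ctrl.snapshot(name): name is "scene" or "top"; returns a dict with "color" (480x640x3 uint8, red, green, blue), "K" (3x3 intrinsics, pixels), "world_to_cam" (4x4, takes a point from world to camera coordinates). Camera axes: x right, y down, z forward; pixel columns grow to the right and rows downward; lengths in m; the calibration is good to about 2 mm. A picture is of the moment at which its call begins. There is no depth.
- ctrl.job_done(): hands the job in, once; it reports no verdict.
The state is a dict: "time": time; "qpos": joint angles; "dq": joint speeds; "joint_torque": joint torques, N m; "eef_pos": TCP position; "ee_rot": TCP orientation; "contact_force": force on the tool from outside, world axes, zero at the start; "wrist_torque": the same for the moment, N m; "opening": opening from 0.0 (shut) to 1.0 (fully open).
Only numpy, scipy, OpenCV 4.12 (cv2) and the standard library are available. Lean on these libraries where they do the work, as an engineer would, in place of code of your own. Each camera call takes 0.05 s, during which the arm holds its last target. There are 200 camera calls.

## Task

The microscope's camera tube is to be held for cleaning its lens. Swing the toggle clamp open by its handle if it does not stand open already, lay the tube from its rest into the V-block with its thick collar hanging out of the open front, and push it lengthwise until its bare end meets the back stop. Then close the clamp fully on it and leave the jar, cup and canister where they stand.

Things in the scene. Friction and masses are not known exactly. Their poses are not given: they have to be found in the camera images.
- tube_center (a point): Axis point half-way along the loose camera tube, 170 mm long, lying level, axis 50 mm above the worktop. +x runs along the axis to the bare end (at +85 mm). Bright round barrel, 40 mm diameter, x = -55 to +85 mm; dark collar with the lens, 50 mm diameter, x = -85 to -55 mm. Roll is of no importance. 0.15 to 0.31 kg, centre of mass near x = -6 mm.
- tube_rest: Fixed low grey rest under the tube, 100 x 56 mm; origin at the centre of its underside, x along the tube. Two notched supports, 34 mm wide (narrower than the barrel, so fingers can straddle them) and 10 mm thick, stand at x = -35 and +35 mm.
- seat (a point): Point of the fixed V-block fixture where tube_center lies when the tube is home, 65 mm above the worktop. x runs level along the V towards the back stop (face at x = +85 mm), z up. The collar hangs out of the open front at -x. The base plate is 90 mm wide, 12 mm thick, x = -70 to +180 mm.
- fixture: The same fixture as a whole; origin on the worktop 65 mm below seat, same axes. V-block with 90 degree flanks, x = -50 to +75 mm, 34 mm wide, flank tops about 13 mm below the seated tube's axis, so fingers holding the barrel can straddle it. Behind the stop the clamp's bracket, x = 103 to 159 mm, 33 mm wide, 112 mm high.
- clamp_handle (a joint): Handle angle, rad: 0 shut (clamped), 1.4 fully open; starts anywhere between and stays where it is left (a stiff joint, friction 0.32 N m, that also holds the clamp shut). Its pivot lies along seat y at seat x = +145, z = +20 mm. The handle leans 0.7 rad from upright towards -x at 0 and 0.7 rad towards +x at 1.4.
- handle_end (a point): Centre of the free end of the clamp's straight black handle, 130 mm from its pivot; moves with it; 184 mm above the worktop when shut or fully open, 215 mm when upright. Grip 24 mm wide (along seat y), 16 mm thick, 85 mm long; the bar below it 18 by 10 mm. Push it near the end from either side with shut fingers, along its arc (4 to 9 N), or pinch it.
- clamp_arm: Hold-down arm, steel, 22 mm wide, linked to the handle; origin at its pivot, seat x = +118, z = +38 mm. It reaches 83 mm from there towards seat -x. Level over the tube when the handle is shut; it rises by 0.95 times the handle angle, to 1.33 rad (nearly upright) when fully open.
- clamp_pad: Round rubber pad, 20 mm diameter, sprung under the tip of the hold-down arm; origin at the centre of its lower face. It meets the top of the seated tube at seat x = +48 mm when the handle is at about 0.12 rad and presses with about 3 N when fully shut (8 mm of spring travel).
- jar: Lidded jar, 62 mm in diameter, 104 mm high, loose, near the back of the worktop; origin at the centre of its underside. A bystander.
- cup: Lidded specimen cup, 58 mm in diameter, 75 mm high, loose, behind the tube's rest; origin at the centre of its underside. A bystander.
- canister: Dark canister, 38 mm in diameter, 57 mm high, loose, in front of the fixture near the edge; origin at the centre of its underside. A bystander.
There are look-alikes about, which are no part of the job. What is shaped like the part that bears tube_center but red is not meant.

How it is judged:
By the outcome, as a careful person would: the job done as asked, in the order asked, and still so for the second after the job is handed in, with the robot touching nothing.
It also fails if it takes over 72 s, if anything falls off the work surface, if the arm or the gripper's body presses on something with over 40 N, if the wrist force passes 120 N, or if a joint passes its speed limit or range.

## Working session

There is one attempt and no reset: what is moved stays moved. The work goes in short steps, Python scripts to look and compute and a tool call to move; the robot and the scene stay as the last step left them, time stands still between calls to the robot, and variables do not carry over. Pictures are saved under pics/ and viewed, about 8 in all and at most 12, crops included, and the job is handed in when it is done.

Besides the shell and the picture viewer there is one more tool, called after ">>>" in YAML: its name, and indented under it one key for each argument. servo_tool: Moves the arm, as the interface text tells. Its arguments: {"type":"object","properties":{"series":{"type":"array"},"hand":{"type":"number"},"newtons":{"type":"number"}},"required":["series"]}

```bash
mkdir -p pics; ls; cat > h.py <<'E'
import numpy as np, cv2
from workcell import ctrl
def snap(n,f):
    d=ctrl.snapshot(n); cv2.imwrite('pics/'+f,d['color'][:,:,::-1]); np.savez('pics/'+f[:-4],**d); return d
def ray(d,u,v):
    M=np.array(d['world_to_cam']);R=M[:3,:3];t=M[:3,3]
    return -R.T@t, R.T@np.linalg.inv(d['K'])@np.array([u,v,1.])
def onz(d,u,v,z):
    c,r=ray(d,u,v); return c+r*(z-c[2])/r[2]
def proj(d,p):
    M=np.array(d['world_to_cam']); q=np.array(d['K'])@(M[:3,:3]@np.array(p)+M[:3,3]); return q[:2]/q[2]
def load(f): return dict(np.load('pics/'+f+'.npz'))
E
python3 - <<'E'
from h import *
for n in('scene','top'):
    d=snap(n,n+'1.png'); print(n,ray(d,320,240))
s=ctrl.state(); print(s['time'],s['eef_pos'],s['ee_rot'],s['opening'],s['contact_force'])
E
```

```text
pics
scene (array([0.37885527, 1.03941596, 0.79855871]), array([ 0.12243476, -0.85892866, -0.49727531]))
top (array([ 0.28461742, -0.14969888,  1.63388286]), array([ 0.1654893 ,  0.00674509, -0.98627408]))
0.1 [0.17467326 0.59939879 0.22168402] [[-9.59999248e-01  2.80001229e-01 -8.68926278e-04]
 [ 2.80002366e-01  9.59997715e-01 -1.74991734e-03]
 [ 3.44188235e-04 -1.92322075e-03 -9.99998091e-01]] 0.9993282916043139 [-0.26861234  0.02165396 -0.00725778]
```

View pics/scene1.png

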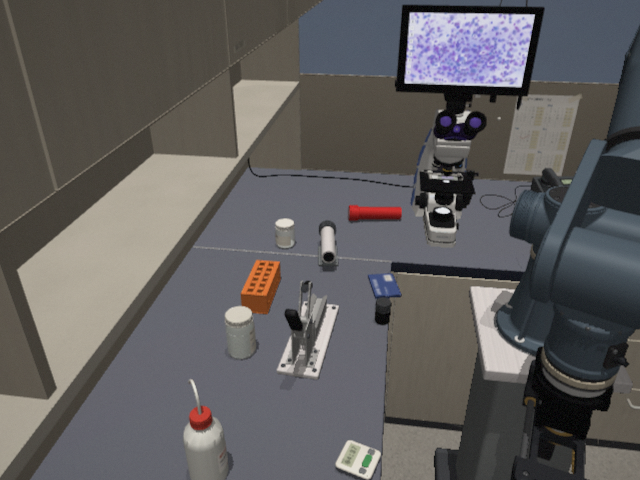

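View pics/top1.png

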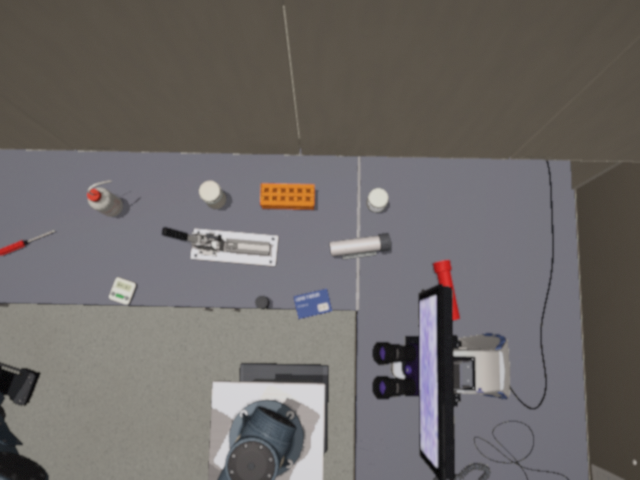

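Scene picture: the bright tube with the dark collar is at (327,245), the red look-alike at (375,213), the fixture at (310,340) with its black handle at (293,318), the canister at (383,311). In the top picture the tube is at (360,245) with its collar to the right, the fixture at (235,247), the handle end at about (168,232), and the red torch at (447,290). The bright tube is the one meant, because the red one is excluded by the task. I'll confirm it in an enlarged crop.

```bash
python3 - <<'E'
from h import *
a=load('top1')['color'][:,:,::-1]; b=load('scene1')['color'][:,:,::-1]
A=cv2.resize(a[215:275,155:405],(800,192),interpolation=cv2.INTER_CUBIC)
B=cv2.resize(b[205:385,240:400],(356,400),interpolation=cv2.INTER_CUBIC)
C=np.zeros((592,800,3),np.uint8);C[:192]=A;C[192:,:356]=B
B2=cv2.resize(b[270:380,270:350],(291,400),interpolation=cv2.INTER_CUBIC);C[192:,400:691]=B2
cv2.imwrite('pics/crop1.png',C)
d=load('top1')
for n,u,v,z in[('tubeL',331,247,.05),('tubeR',390,241,.05),('plate1',194,229.5,.012),('plate2',279,235,.012),('plate3',276,266,.012),('plate4',191,262,.012),('hend',165,232,.184),('cup',378,200,.075),('can',263,301,.057),('jar',210,187,.104)]: print(n,onz(d,u,v,z).round(3))
E
```

```text
tubeL [ 0.531 -0.171  0.05 ]
tubeR [ 0.552 -0.339  0.05 ]
plate1 [0.58  0.232 0.012]
plate2 [ 0.569 -0.018  0.012]
plate3 [ 0.478 -0.012  0.012]
plate4 [0.484 0.235 0.012]
hend [0.541 0.267 0.184]
cup [ 0.665 -0.301  0.075]
can [0.373 0.017 0.057]
jar [0.686 0.172 0.104]
```

View pics/crop1.png

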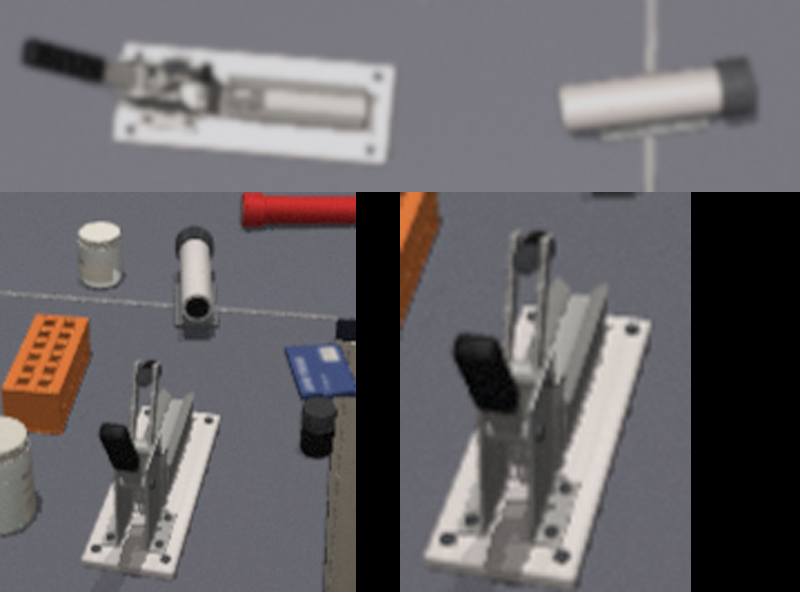

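The crop confirms it: a bright round barrel with a dark collar, lying on the grey rest, and its bare end points towards the fixture. The handle leans to the back with the arm nearly upright. Next I'll get the handle angle and a refined tube axis.

```bash
python3 - <<'E'
from h import *
t=load('top1');s=load('scene1')
S=np.array([.526,.055,.065]);X=np.array([.034,.9994,0])
hsv=cv2.cvtColor(s['color'],cv2.COLOR_RGB2HSV)
g=cv2.cvtColor(t['color'],cv2.COLOR_RGB2GRAY).astype(int)
gs=cv2.cvtColor(s['color'],cv2.COLOR_RGB2GRAY)
def blob(g,x0,x1,y0,y1,lo,hi):
    m=((g>=lo)&(g<=hi)).astype(np.uint8);k=np.zeros_like(m);k[y0:y1,x0:x1]=m[y0:y1,x0:x1]
    n,l,st,c=cv2.connectedComponentsWithStats(k);i=1+st[1:,4].argmax();p=np.argwhere(l==i)[:,::-1].astype(np.float32);return cv2.minAreaRect(p),st[i],c[i]
print('handle top',blob(g,158,192,220,250,0,55)); print('handle scene',blob(gs,282,304,302,335,0,45))
print('barrel top',blob(g,325,400,230,265,140,255)); print('collar',blob(g,370,400,228,258,0,75))
print('barrel scene',blob(gs,310,345,215,268,140,255))
for a in(1.0,1.1,1.2,1.3,1.4):
    p=a-.7;piv=S+X*.145+[0,0,.02];L=X*np.sin(p)+np.array([0,0,np.cos(p)])
    print(a,[proj(d,piv+L*l).round(1) for d in(t,s) for l in(.13,.0875,.045)])
E
```

```text
handle top (((174.58824157714844, 233.64706420898438), (24.738632202148438, 7.276068687438965), 14.03624439239502), array([163, 228,  24,  12, 179], dtype=int32), array([174.38547486, 233.65363128]))
handle scene (((293.4329833984375, 319.9742126464844), (24.4698429107666, 12.184154510498047), 66.03751373291016), array([285, 309,  18,  22, 254], dtype=int32), array([293.37795276, 320.12204724]))
barrel top (((354.29229736328125, 240.8385009765625), (21.08590316772461, 50.73020553588867), 82.87498474121094), array([330, 230,  51,  25, 692], dtype=int32), array([354.74855491, 244.26011561]))
collar (((384.9411926269531, 248.76473999023438), (5.820855140686035, 10.6715669631958), 75.96376037597656), array([380, 245,  11,   8,  58], dtype=int32), array([385.32758621, 248.74137931]))
barrel scene (((328.0, 239.5), (27.0, 12.0), 90.0), array([322, 226,  13,  28, 300], dtype=int32), array([327.42333333, 239.64333333]))
1.0 [array([173.3, 233.8]), array([182.1, 236.7]), array([190.3, 239.5]), array([299.5, 296. ]), array([301.3, 309.2]), array([302.9, 321.7])]
1.1 [array([169.1, 233.8]), array([179.3, 236.7]), array([188.9, 239.5]), array([298.2, 301.7]), array([300.4, 313. ]), array([302.5, 323.6])]
1.2 [array([165.2, 234. ]), array([176.7, 236.8]), array([187.6, 239.6]), array([297. , 307.9]), array([299.6, 317.1]), array([302.1, 325.6])]
1.3 [array([161.7, 234.2]), array([174.3, 237. ]), array([186.4, 239.6]), array([295.8, 314.4]), array([298.9, 321.3]), array([301.7, 327.8])]
1.4 [array([158.6, 234.5]), array([172.3, 237.2]), array([185.3, 239.7]), array([294.7, 321.2]), array([298.1, 325.8]), array([301.4, 330. ])]
```

```bash
python3 - <<'E'
from h import *
t=load('top1');s=load('scene1')
def hull(d,x0,x1,y0,y1,lo,hi,z,up=6):
    g=cv2.cvtColor(d['color'],cv2.COLOR_RGB2GRAY)[y0:y1,x0:x1]
    g=cv2.resize(g,None,fx=up,fy=up,interpolation=cv2.INTER_CUBIC)
    m=cv2.inRange(g,lo,hi); m=cv2.morphologyEx(m,cv2.MORPH_OPEN,np.ones((9,9)))
    n,l,st,c=cv2.connectedComponentsWithStats(m);i=1+st[1:,4].argmax()
    p=np.argwhere(l==i)[:,::-1].astype(np.float32)
    b=(cv2.boxPoints(cv2.minAreaRect(p))+.5)/up-.5+[x0,y0]
    print(b.round(1).tolist()); w=np.array([onz(d,u,v,z) for u,v in b]); print(w.round(3).tolist(),'ctr',w.mean(0).round(4))
    e=[np.linalg.norm(w[1]-w[0]),np.linalg.norm(w[2]-w[1])];k=int(e[1]>e[0]);a=(w[k+1]-w[k]);print('size',np.round(e,3),'yaw of axis',np.arctan2(a[1],a[0]))
hull(t,180,290,222,272,155,255,.012)
hull(t,322,385,231,262,120,255,.055)
hull(s,310,345,215,268,120,255,.055)
g=cv2.cvtColor(t['color'],cv2.COLOR_RGB2GRAY)
for u in(335,345,370,385):print(u,g[230:262,u])
print(g[246,325:335],g[242,376:396])
E
```

```text
[[189.4, 258.7], [192.1, 227.3], [278.3, 234.7], [275.6, 266.2]]
[[0.494, 0.241, 0.012], [0.587, 0.238, 0.012], [0.57, -0.016, 0.012], [0.477, -0.011, 0.012]] ctr [0.5319 0.1128 0.012 ]
size [0.093 0.255] yaw of axis -1.638036451880721
[[321.6, 261.4], [321.6, 230.6], [384.4, 230.6], [384.4, 261.4]]
[[0.488, -0.145, 0.055], [0.577, -0.143, 0.055], [0.581, -0.322, 0.055], [0.492, -0.322, 0.055]] ctr [ 0.5344 -0.233   0.055 ]
size [0.089 0.179] yaw of axis -1.550436100374814
[[319.7, 226.1], [333.7, 225.3], [335.2, 253.2], [321.2, 254.0]]
[[0.575, -0.327, 0.055], [0.534, -0.338, 0.055], [0.511, -0.179, 0.055], [0.548, -0.17, 0.055]] ctr [ 0.5418 -0.2535  0.055 ]
size [0.042 0.16 ] yaw of axis 1.7151356268800426
335 [122 122 122 122 123 122 123 123 123 122 129 148 171 189 199 206 211 213
 212 207 199 188 175 158 135 106  88  91 105 118 122 123]
345 [123 122 122 122 122 123 123 124 126 135 156 177 191 200 207 212 213 211
 203 194 184 172 155 129 102  97 114 132 132 120 119 122]
370 [121 120 121 121 120 126 141 162 179 190 199 206 211 212 210 204 196 184
 172 154 127 101 102 125 138 133 121 119 121 121 122 122]
385 [120 118 107  87  75  75  80  84  88  92  96  95  92  87  80  78  75  70
  63  57  58  67  76  85 101 115 120 121 120 122 121 120]
[125 124 123 120 132 168 197 208 211 211] [212 211 206 187 146 107  96  94  93  92  91  89  87  87  89  98 111 119
 121 121]
```

```bash
python3 - <<'E'
from h import *
t=load('top1');s=load('scene1')
b=onz(t,329.7,248.4,.06);c=onz(t,391.3,240.3,.068);v=b-c
print(b,c,np.linalg.norm(v[:2]),'yaw',np.arctan2(v[1],v[0]),'ctr',(b+c)/2)
S=np.array([.5282,.0579,.065]);X=np.array([.067,.9977,0])
for a in(1.1,1.2,1.3,1.4):
    p=a-.7;piv=S+X*.145+[0,0,.02];L=X*np.sin(p)+np.array([0,0,np.cos(p)])
    print(a,[proj(d,piv+L*.0875).round(1) for d in(t,s)],piv+L*.13)
st=ctrl.state();R=np.array(st['ee_rot'])
print(R[:2,:2].T@(np.array([.541,-.25])-st['eef_pos'][:2]))
E
```

```text
[ 0.52515575 -0.16690128  0.06      ] [ 0.55061823 -0.34013739  0.068     ] 0.17509736934184847 yaw 1.7167327517888542 ctr [ 0.53788699 -0.25351934  0.064     ]
1.1 [array([178.5, 233.7]), array([296.1, 313.5])] [0.54130683 0.25307445 0.20473793]
1.2 [array([175.9, 233.7]), array([295.1, 317.5])] [0.5420908  0.26474847 0.19908573]
1.3 [array([173.6, 233.8]), array([294.2, 321.8])] [0.54283304 0.27580119 0.19229363]
1.4 [array([171.5, 233.9]), array([293.4, 326.2])] [0.54352614 0.28612218 0.18442948]
[-0.58950706 -0.71284897]
```

>>> servo_tool:
  series:
    - {"translation": [-0.03,-0.017,-0.02],"spin": 0}
    - {"translation": [-0.03,-0.017,-0.02],"spin": 0}
    - {"translation": [-0.03,-0.017,-0.02],"spin": 0}
    - {"translation": [-0.033,-0.0185,0],"spin": 0}
    - {"translation": [-0.033,-0.0185,0],"spin": 0}
    - {"translation": [-0.033,-0.0185,0],"spin": 0}
    - {"translation": [-0.033,-0.0185,0],"spin": 0}
    - {"translation": [-0.033,-0.0185,0],"spin": 0}
  hand: -1
  newtons: 10

```text
time: 0.77
eef_pos: [0.3803, 0.3892, 0.2823]
ee_rot: [[-0.96, 0.28, -0.001], [0.28, 0.96, -0.0], [0.0, -0.0, -1.0]]
contact_force: [0.6, 0.1, -0.1]
opening: 0.484
```

>>> servo_tool:
  series:
    - {"translation": [-0.033,-0.019,0],"spin": 0}
    - {"translation": [-0.033,-0.019,0],"spin": 0}
    - {"translation": [-0.033,-0.019,0],"spin": 0}
    - {"translation": [-0.033,-0.019,0],"spin": 0}
    - {"translation": [-0.033,-0.019,0],"spin": 0}
    - {"translation": [-0.033,-0.019,0],"spin": 0}
    - {"translation": [0,0,0],"spin": 0.125}
    - {"translation": [0,0,0],"spin": 0.125}

```text
time: 1.43
eef_pos: [0.5393, 0.2236, 0.2818]
ee_rot: [[-0.856, 0.518, -0.001], [0.518, 0.856, -0.0], [0.001, -0.001, -1.0]]
contact_force: [-0.6, 0.3, 0.1]
opening: 0.013
```

>>> servo_tool:
  series:
    - {"translation": [0,0,0],"spin": 0.125}
    - {"translation": [0,0,0],"spin": 0.125}
    - {"translation": [0,0,0],"spin": 0.125}
    - {"translation": [0,0,0],"spin": 0.125}
    - {"translation": [0,0,0],"spin": 0.125}
    - {"translation": [0,0,0],"spin": 0.125}
    - {"translation": [0,0,0],"spin": 0.125}
    - {"translation": [0,0,0],"spin": 0.125}

```text
time: 2.1
eef_pos: [0.5373, 0.2258, 0.282]
ee_rot: [[-0.031, 1.0, -0.001], [1.0, 0.031, -0.0], [-0.0, -0.001, -1.0]]
contact_force: [0.4, -0.0, 0.3]
opening: 0.008
```

>>> servo_tool:
  series:
    - {"translation": [0,0,0],"spin": 0.104}
    - {"translation": [0,0,0],"spin": 0}

```text
time: 2.27
eef_pos: [0.5374, 0.2259, 0.282]
ee_rot: [[0.069, 0.998, -0.001], [0.998, -0.069, -0.0], [-0.0, -0.001, -1.0]]
contact_force: [0.1, 0.3, 1.2]
opening: -0.001
```

>>> servo_tool:
  series:
    - {"translation": [-0.003,0.0015,0.035],"spin": 0}
    - {"translation": [-0.003,0.0015,0.035],"spin": 0}
    - {"translation": [0,0,0.035],"spin": 0}
    - {"translation": [0,0,0.01],"spin": 0}
    - {"translation": [0,0,0],"spin": 0}

```text
time: 2.68
eef_pos: [0.5378, 0.2192, 0.1643]
ee_rot: [[0.065, 0.998, -0.008], [0.998, -0.065, -0.002], [-0.002, -0.008, -1.0]]
contact_force: [0.6, -0.6, 0.2]
opening: 0.002
```

>>> servo_tool:
  series:
    - {"translation": [0.006,0,0],"spin": 0}
    - {"translation": [0.006,0,0],"spin": 0}
    - {"translation": [0.004,0,0],"spin": 0}
    - {"translation": [0.003,0,0],"spin": 0}

```text
time: 3.02
eef_pos: [0.5429, 0.2389, 0.1695]
ee_rot: [[0.065, 0.998, 0.004], [0.998, -0.065, -0.001], [-0.001, 0.004, -1.0]]
contact_force: [0.8, -5.3, -0.3]
opening: 0.006
```

>>> servo_tool:
  series:
    - {"translation": [0.004,0,0],"spin": 0}
    - {"translation": [0.004,0,0],"spin": 0}
    - {"translation": [0.003,0,0],"spin": 0}

```text
time: 3.27
eef_pos: [0.5424, 0.2499, 0.168]
ee_rot: [[0.067, 0.998, 0.001], [0.998, -0.067, -0.0], [-0.0, 0.001, -1.0]]
contact_force: [-0.2, -3.3, 1.0]
opening: 0.003
```

>>> servo_tool:
  series:
    - {"translation": [0.003,0,0],"spin": 0}
    - {"translation": [0.002,0,0],"spin": 0}
    - {"translation": [0,0,0],"spin": 0}

```text
time: 3.52
eef_pos: [0.5425, 0.2521, 0.1677]
ee_rot: [[0.065, 0.998, -0.001], [0.998, -0.065, -0.006], [-0.006, -0.001, -1.0]]
contact_force: [-0.0, -10.6, 3.7]
opening: 0.007
```

>>> servo_tool:
  series:
    - {"translation": [0.003,0,0],"spin": 0}
    - {"translation": [0.002,0,0],"spin": 0}
    - {"translation": [0,0,0],"spin": 0}

```text
time: 3.77
eef_pos: [0.5425, 0.2527, 0.1676]
ee_rot: [[0.063, 0.998, -0.003], [0.998, -0.063, -0.015], [-0.015, -0.002, -1.0]]
contact_force: [-0.4, -21.3, 4.8]
opening: 0.008
```

>>> servo_tool:
  series:
    - {"translation": [-0.015,0,-0.005],"spin": 0}
    - {"translation": [-0.012,0,-0.03],"spin": 0}
    - {"translation": [0,0,-0.04],"spin": 0}
    - {"translation": [-0.015,0.001,-0.035],"spin": 0}
    - {"translation": [-0.035,0.0024,0],"spin": 0}
    - {"translation": [-0.035,0.0024,0],"spin": 0}
    - {"translation": [-0.035,0.0024,0],"spin": 0}
    - {"translation": [-0.035,0.0024,0],"spin": 0}
  hand: 1

```text
time: 4.43
eef_pos: [0.5415, 0.0774, 0.2783]
ee_rot: [[0.066, 0.998, 0.002], [0.998, -0.066, 0.003], [0.003, 0.002, -1.0]]
contact_force: [0.5, 0.7, -0.3]
opening: 0.528
```

>>> servo_tool:
  series:
    - {"translation": [-0.035,0.0024,0],"spin": 0}
    - {"translation": [-0.035,0.0024,0],"spin": 0}
    - {"translation": [-0.035,0.0024,0],"spin": 0}
    - {"translation": [-0.035,0.0024,0],"spin": 0}
    - {"translation": [-0.035,0.0024,0],"spin": 0}
    - {"translation": [-0.035,0.0024,0],"spin": 0}
    - {"translation": [-0.035,0.0024,0],"spin": 0}
    - {"translation": [-0.035,0.0024,0],"spin": 0}

```text
time: 5.1
eef_pos: [0.5424, -0.204, 0.2779]
ee_rot: [[0.067, 0.998, 0.002], [0.998, -0.067, 0.002], [0.002, 0.002, -1.0]]
contact_force: [0.1, 0.2, -0.8]
opening: 0.99
```

>>> servo_tool:
  series:
    - {"translation": [-0.035,0.0024,0],"spin": 0}
    - {"translation": [-0.02,0.001,0],"spin": 0}
    - {"translation": [0,0,0.04],"spin": -0.105}
    - {"translation": [0,0,0.04],"spin": -0.105}
    - {"translation": [0,0,0.03],"spin": 0}
    - {"translation": [0,0,0],"spin": 0}

```text
time: 5.6
eef_pos: [0.5381, -0.2551, 0.1614]
ee_rot: [[-0.141, 0.99, -0.009], [0.99, 0.141, 0.009], [0.011, -0.008, -1.0]]
contact_force: [-0.9, 0.3, -0.5]
opening: 0.999
```

```bash
python3 - <<'E'
from h import *
t=snap('top','t2.png');s=snap('scene','s2.png')
A=cv2.resize(t['color'][150:330,150:460,::-1],(800,464));B=cv2.resize(s['color'][200:360,240:420,::-1],(675,600))
cv2.imwrite('pics/s2c.png',B)
p=np.array(ctrl.state()['eef_pos']);print(p,ctrl.state()['opening'],proj(s,p))
E
```

```text
[ 0.54181468 -0.25766064  0.16720401] 0.9962612917101141 [327.9087787  202.79033205]
```

View pics/s2c.png

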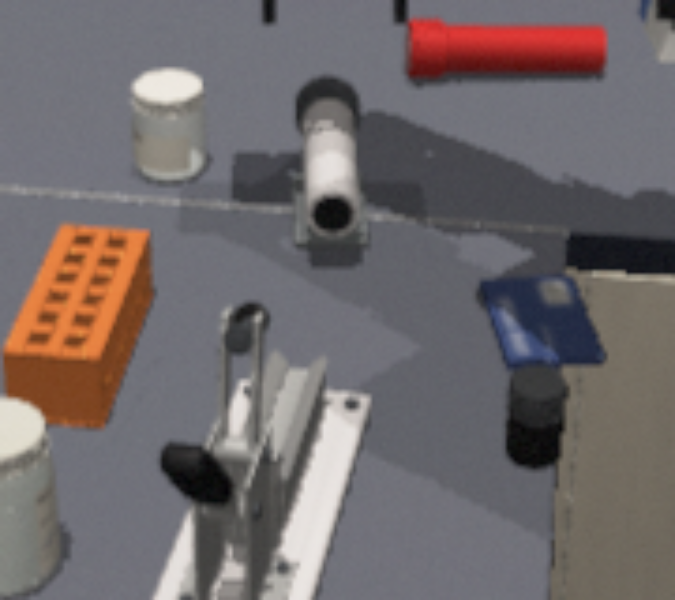

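The picture shows the clamp fully open, the bare end at full-frame pixel (329,256) and the fingers straddling the tube centrally (mid about 329). Now I'll descend and grip.

```bash
python3 - <<'E'
from h import *
s=load('s2');b=onz(s,328.8,256.5,.05);print(b, b[:2]-.085*np.array([-.1456,.989]), b[:2]-.091*np.array([-.1456,.989]))
E
```

```text
[ 0.52689691 -0.16799585  0.05      ] [ 0.53927291 -0.25206085] [ 0.54014651 -0.25799485]
```

>>> servo_tool:
  series:
    - {"translation": [0,0,0.035],"spin": 0}
    - {"translation": [0,0,0.035],"spin": 0}
    - {"translation": [0,0,0.03],"spin": 0}
    - {"translation": [0,0,0.025],"spin": 0}
    - {"translation": [0,0,0.01],"spin": 0}
    - {"translation": [0,0,0],"spin": 0}

```text
time: 6.2
eef_pos: [0.5422, -0.2583, 0.0325]
ee_rot: [[-0.142, 0.99, 0.0], [0.99, 0.142, 0.0], [0.0, 0.0, -1.0]]
contact_force: [-0.3, 0.3, -0.4]
opening: 1.002
```

>>> servo_tool:
  series:
    - {"translation": [0,0,0],"spin": 0}
    - {"translation": [0,0,0],"spin": 0}
    - {"translation": [0,0,0],"spin": 0}
    - {"translation": [0,0,0],"spin": 0}
    - {"translation": [0,0,0],"spin": 0}
    - {"translation": [0,0,0],"spin": 0}
    - {"translation": [0,0,0],"spin": 0}
    - {"translation": [0,0,0],"spin": 0}
  hand: -1
  newtons: 12

```text
time: 6.87
eef_pos: [0.5421, -0.2585, 0.0328]
ee_rot: [[-0.142, 0.99, 0.002], [0.99, 0.142, -0.0], [-0.001, 0.002, -1.0]]
contact_force: [7.5, 3.6, 1.4]
opening: 0.483
```

>>> servo_tool:
  series:
    - {"translation": [0,0,0],"spin": 0}
    - {"translation": [0,0,0],"spin": 0}
    - {"translation": [0,0,0],"spin": 0}
  newtons: 15

```text
time: 7.12
eef_pos: [0.5431, -0.2585, 0.0329]
ee_rot: [[-0.142, 0.99, 0.003], [0.99, 0.142, -0.001], [-0.001, 0.003, -1.0]]
contact_force: [4.9, 2.5, 0.8]
opening: 0.459
```

>>> servo_tool:
  series:
    - {"translation": [0,0,-0.01],"spin": 0}
    - {"translation": [0,0,-0.02],"spin": 0}
    - {"translation": [0,0,-0.03],"spin": 0}
    - {"translation": [0,0,-0.03],"spin": 0}
    - {"translation": [0,0,-0.02],"spin": 0}
    - {"translation": [0,0,0],"spin": 0}

```text
time: 7.62
eef_pos: [0.5429, -0.2601, 0.147]
ee_rot: [[-0.143, 0.99, 0.005], [0.99, 0.143, -0.005], [-0.006, 0.004, -1.0]]
contact_force: [0.9, 0.1, -1.9]
opening: 0.459
```

>>> servo_tool:
  series:
    - {"translation": [0,0,0],"spin": 0.105}
    - {"translation": [0,0,0],"spin": 0.105}
    - {"translation": [0.03,-0.004,0],"spin": 0}
    - {"translation": [0.034,-0.0045,0],"spin": 0}
    - {"translation": [0.034,-0.0045,0],"spin": 0}
    - {"translation": [0.034,-0.0045,0],"spin": 0}
    - {"translation": [0.034,-0.0045,0],"spin": 0}
    - {"translation": [0.034,-0.0045,0],"spin": 0}

```text
time: 8.28
eef_pos: [0.5262, -0.0555, 0.141]
ee_rot: [[0.067, 0.998, -0.005], [0.998, -0.067, 0.001], [0.0, -0.005, -1.0]]
contact_force: [1.4, 0.4, -1.9]
opening: 0.455
```

>>> servo_tool:
  series:
    - {"translation": [0.034,-0.0045,0],"spin": 0}
    - {"translation": [0.03,-0.0045,0],"spin": 0}
    - {"translation": [0.01,0,0],"spin": 0}
    - {"translation": [0,0,0.03],"spin": 0}
    - {"translation": [0,0,0.03],"spin": 0}
    - {"translation": [0,0,0.015],"spin": 0}
    - {"translation": [0,0,0],"spin": 0}
    - {"translation": [0,0,0],"spin": 0}

```text
time: 8.95
eef_pos: [0.5231, 0.017, 0.0662]
ee_rot: [[0.067, 0.998, -0.004], [0.998, -0.067, 0.0], [0.0, -0.004, -1.0]]
contact_force: [0.2, -0.8, -2.4]
opening: 0.452
```

```bash
python3 - <<'E'
from h import *
s=snap('scene','s3.png');t=snap('top','t3.png')
C=np.zeros((600,800,3),np.uint8)
C[:,:400]=cv2.resize(s['color'][260:380,270:350,::-1],(400,600),interpolation=cv2.INTER_CUBIC)
C[:250,400:]=cv2.resize(t['color'][210:285,170:290,::-1],(400,250),interpolation=cv2.INTER_CUBIC)
cv2.imwrite('pics/c3.png',C); st=ctrl.state();print(st['eef_pos'],st['contact_force'],st['opening'])
S=np.array([.5282,.0579,.065]);X=np.array([.067,.9977,0])
print('axis px at stop/pred bare end',proj(s,S+X*.085),proj(s,S-X*.05))
E
```

```text
[0.52490924 0.01676182 0.06796317] [-0.34850804 -0.99456819 -1.59035911] 0.45181941032312617
axis px at stop/pred bare end [307.6668143  324.18761346] [320.41542906 289.25006502]
```

View pics/c3.png

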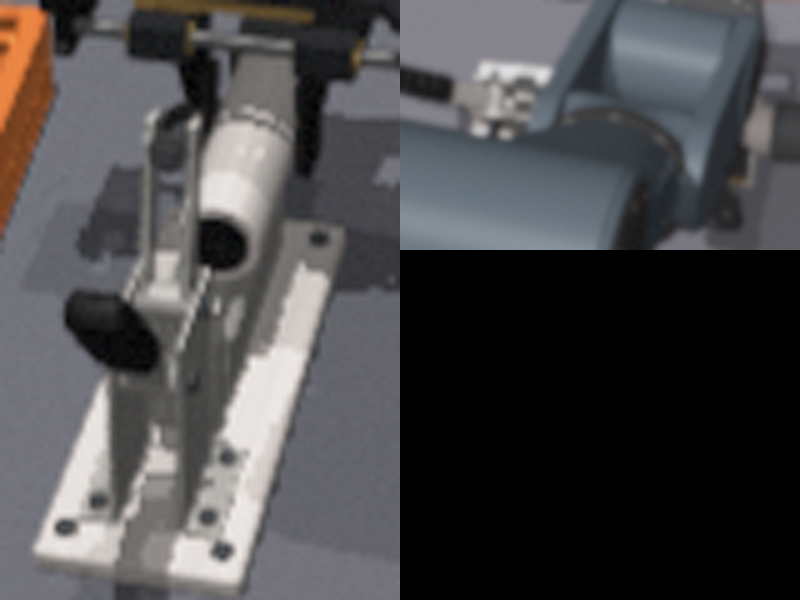

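The tube hangs over the V, with its bare end at crop (225,245), clear of the arm. Its lateral position matches the computed line. I'll lower it slowly and watch the force.

>>> servo_tool:
  series:
    - {"translation": [0,0,0.006],"spin": 0}
    - {"translation": [0,0,0.005],"spin": 0}
    - {"translation": [0,0,0.004],"spin": 0}
    - {"translation": [0,0,0],"spin": 0}

```text
time: 9.38
eef_pos: [0.5251, 0.0172, 0.0526]
ee_rot: [[0.067, 0.998, 0.001], [0.998, -0.067, -0.0], [-0.0, 0.002, -1.0]]
contact_force: [1.3, -0.2, -1.5]
opening: 0.452
```

>>> servo_tool:
  series:
    - {"translation": [0,0,0.002],"spin": 0}
    - {"translation": [0,0,0.002],"spin": 0}
    - {"translation": [0,0,0],"spin": 0}
    - {"translation": [0,0,0],"spin": 0}

```text
time: 9.72
eef_pos: [0.5273, 0.017, 0.0494]
ee_rot: [[0.067, 0.998, 0.006], [0.998, -0.067, -0.001], [-0.0, 0.006, -1.0]]
contact_force: [4.3, 0.2, 2.2]
opening: 0.453
```

>>> servo_tool:
  series:
    - {"translation": [0,0.0025,0],"spin": 0}
    - {"translation": [0,0,0.001],"spin": 0}
    - {"translation": [0,0,0],"spin": 0}
    - {"translation": [0,0,0],"spin": 0}

```text
time: 10.05
eef_pos: [0.5283, 0.0169, 0.0483]
ee_rot: [[0.067, 0.998, 0.003], [0.998, -0.067, -0.001], [-0.0, 0.003, -1.0]]
contact_force: [3.3, 0.7, 5.1]
opening: 0.455
```

>>> servo_tool:
  series:
    - {"translation": [0,0.001,0],"spin": 0}
    - {"translation": [0,0,0],"spin": 0}
    - {"translation": [0,0,0],"spin": 0}
    - {"translation": [0,0,0],"spin": 0}
  hand: 0.2

```text
time: 10.38
eef_pos: [0.5263, 0.0174, 0.047]
ee_rot: [[0.067, 0.998, -0.003], [0.998, -0.067, 0.001], [0.0, -0.003, -1.0]]
contact_force: [0.6, 0.4, -0.7]
opening: 0.584
```

>>> servo_tool:
  series:
    - {"translation": [0,0,0],"spin": 0}
    - {"translation": [0,0,0],"spin": 0}
    - {"translation": [0,0,0],"spin": 0}
    - {"translation": [0,0,0],"spin": 0}
    - {"translation": [0,0,0],"spin": 0}
    - {"translation": [0,0,0],"spin": 0}
  hand: -1
  newtons: 10

```text
time: 10.88
eef_pos: [0.5287, 0.017, 0.0476]
ee_rot: [[0.067, 0.998, 0.001], [0.998, -0.067, -0.0], [-0.0, 0.001, -1.0]]
contact_force: [2.7, 0.2, -1.4]
opening: 0.454
```

>>> servo_tool:
  series:
    - {"translation": [0.005,0,0],"spin": 0}
    - {"translation": [0.007,0,0],"spin": 0}
    - {"translation": [0.007,0,0],"spin": 0}
    - {"translation": [0.005,0,0],"spin": 0}
    - {"translation": [0,0,0],"spin": 0}

```text
time: 11.3
eef_pos: [0.5301, 0.0426, 0.0478]
ee_rot: [[0.066, 0.998, 0.001], [0.998, -0.066, 0.001], [0.001, 0.001, -1.0]]
contact_force: [2.9, 3.2, 1.8]
opening: 0.451
```

>>> servo_tool:
  series:
    - {"translation": [0.003,0,0],"spin": 0}
    - {"translation": [0.003,0,0],"spin": 0}
    - {"translation": [0,0,0],"spin": 0}

```text
time: 11.55
eef_pos: [0.5305, 0.0475, 0.0477]
ee_rot: [[0.067, 0.998, 0.001], [0.998, -0.067, 0.0], [0.0, 0.001, -1.0]]
contact_force: [3.0, -0.9, 1.3]
opening: 0.455
```

>>> servo_tool:
  series:
    - {"translation": [0.002,0,0],"spin": 0}
    - {"translation": [0.002,0,0],"spin": 0}
    - {"translation": [0,0,0],"spin": 0}

```text
time: 11.8
eef_pos: [0.5307, 0.051, 0.0477]
ee_rot: [[0.067, 0.998, 0.001], [0.998, -0.067, -0.0], [-0.0, 0.001, -1.0]]
contact_force: [3.2, -2.4, 1.3]
opening: 0.453
```

>>> servo_tool:
  series:
    - {"translation": [0.002,0,0],"spin": 0}
    - {"translation": [0.001,0,0],"spin": 0}
    - {"translation": [0,0,0],"spin": 0}

```text
time: 12.05
eef_pos: [0.5307, 0.0514, 0.0477]
ee_rot: [[0.065, 0.998, 0.0], [0.998, -0.065, -0.004], [-0.004, 0.0, -1.0]]
contact_force: [2.0, -13.0, 1.6]
opening: 0.456
```

>>> servo_tool:
  series:
    - {"translation": [0,0,0],"spin": 0}
    - {"translation": [0,0,0],"spin": 0}
    - {"translation": [0,0,0],"spin": 0}
    - {"translation": [0,0,0],"spin": 0}
    - {"translation": [0,0,0],"spin": 0}
    - {"translation": [0,0,0],"spin": 0}
  hand: 0.6

```text
time: 12.55
eef_pos: [0.5297, 0.0545, 0.0473]
ee_rot: [[0.067, 0.998, -0.001], [0.998, -0.067, 0.0], [0.0, -0.001, -1.0]]
contact_force: [-0.6, -0.6, 0.0]
opening: 0.774
```

>>> servo_tool:
  series:
    - {"translation": [0,0,-0.02],"spin": 0}
    - {"translation": [0,0,-0.03],"spin": 0}
    - {"translation": [0,0,-0.035],"spin": 0}
    - {"translation": [0,0,-0.035],"spin": 0}
    - {"translation": [0,0,-0.035],"spin": 0}
    - {"translation": [0,0,-0.035],"spin": 0}
    - {"translation": [0,0,-0.035],"spin": 0}
    - {"translation": [0,0,-0.025],"spin": 0}

```text
time: 13.22
eef_pos: [0.5308, 0.0544, 0.3009]
ee_rot: [[0.067, 0.998, 0.004], [0.998, -0.067, -0.0], [0.0, 0.004, -1.0]]
contact_force: [1.5, 0.9, -0.0]
opening: 0.803
```

>>> servo_tool:
  series:
    - {"translation": [0.035,0,0],"spin": 0}
    - {"translation": [0.035,0,0],"spin": 0}
    - {"translation": [0.035,0,0],"spin": 0}
    - {"translation": [0.035,0,0],"spin": 0}
    - {"translation": [0.035,0,0],"spin": 0}
    - {"translation": [0.035,0,0],"spin": 0}
    - {"translation": [0.035,0,0],"spin": 0}
    - {"translation": [0.027,0,0],"spin": 0}
  hand: -1

```text
time: 13.88
eef_pos: [0.5476, 0.3283, 0.2971]
ee_rot: [[0.065, 0.998, -0.001], [0.998, -0.065, 0.001], [0.001, -0.001, -1.0]]
contact_force: [0.6, -0.3, 0.4]
opening: 0.282
```

>>> servo_tool:
  series:
    - {"translation": [0,0,0],"spin": 0}
    - {"translation": [0,0,0],"spin": 0}

```text
time: 14.05
eef_pos: [0.5476, 0.3267, 0.2968]
ee_rot: [[0.064, 0.998, -0.002], [0.998, -0.064, -0.001], [-0.001, -0.001, -1.0]]
contact_force: [0.7, -0.8, 0.1]
opening: 0.122
```

```bash
python3 - <<'E'
from h import *
s=snap('scene','s4.png');t=snap('top','t4.png')
C=np.zeros((600,800,3),np.uint8)
C[:,:450]=cv2.resize(s['color'][260:380,260:350,::-1],(450,600),interpolation=cv2.INTER_CUBIC)
C[:219,450:]=cv2.resize(t['color'][210:285,170:290,::-1],(350,219),interpolation=cv2.INTER_CUBIC)
cv2.imwrite('pics/c4.png',C); st=ctrl.state();print(st['eef_pos'],st['contact_force'],st['opening'])
E
```

```text
[0.54802927 0.32468534 0.29705628] [-0.13634159  0.7774991  -0.7824496 ] 0.05116532696892606
```

View pics/c4.png

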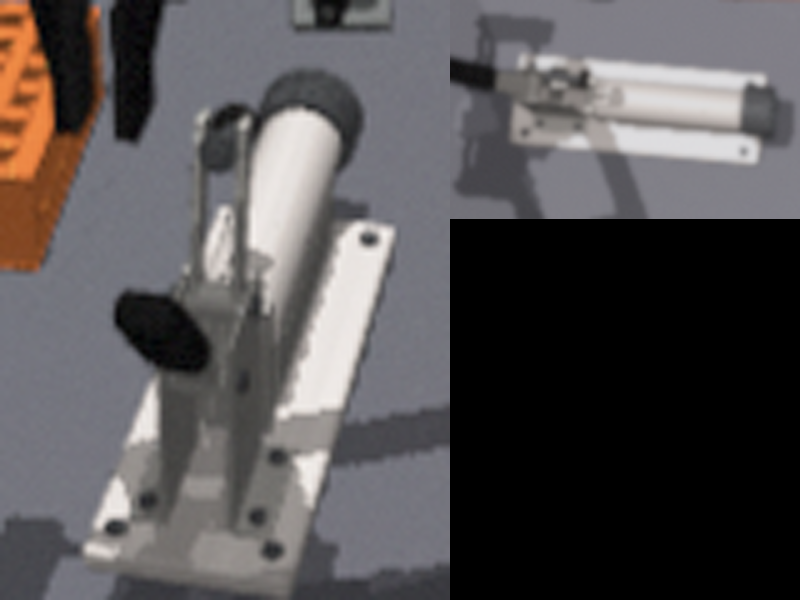

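The tube lies in the V with its bare end at the stop and the collar hanging out at the front. The handle is fully open. Next I'll close the clamp.

>>> servo_tool:
  series:
    - {"translation": [0,0,0.035],"spin": 0}
    - {"translation": [0,0,0.035],"spin": 0}
    - {"translation": [0,0,0.035],"spin": 0}
    - {"translation": [0,0,0.028],"spin": 0}
    - {"translation": [-0.008,0,0],"spin": 0}
    - {"translation": [-0.008,0,0],"spin": 0}
    - {"translation": [-0.006,0,0],"spin": 0}

```text
time: 14.73
eef_pos: [0.5483, 0.302, 0.1663]
ee_rot: [[0.069, 0.998, 0.002], [0.998, -0.069, 0.001], [0.001, 0.002, -1.0]]
contact_force: [-0.9, 2.6, -0.6]
opening: 0.002
```

>>> servo_tool:
  series:
    - {"translation": [-0.007,0,0],"spin": 0}
    - {"translation": [-0.007,0,-0.001],"spin": 0}
    - {"translation": [-0.007,0,-0.001],"spin": 0}
    - {"translation": [-0.007,0,-0.001],"spin": 0}
    - {"translation": [-0.007,0,-0.001],"spin": 0}
    - {"translation": [-0.007,0,-0.001],"spin": 0}

```text
time: 15.23
eef_pos: [0.5479, 0.2633, 0.1747]
ee_rot: [[0.068, 0.998, 0.011], [0.998, -0.068, 0.006], [0.007, 0.011, -1.0]]
contact_force: [1.2, 6.0, 6.0]
opening: 0.003
```

>>> servo_tool:
  series:
    - {"translation": [-0.007,0,0],"spin": 0}
    - {"translation": [-0.007,0,0],"spin": 0}
    - {"translation": [-0.007,0,0],"spin": 0}
    - {"translation": [-0.007,0,0],"spin": 0}
    - {"translation": [-0.007,0,0],"spin": 0}

```text
time: 15.65
eef_pos: [0.5419, 0.2257, 0.1697]
ee_rot: [[0.067, 0.998, 0.0], [0.998, -0.067, -0.0], [-0.0, 0.0, -1.0]]
contact_force: [-0.3, 2.6, 1.7]
opening: 0.008
```

>>> servo_tool:
  series:
    - {"translation": [-0.007,0,0],"spin": 0}
    - {"translation": [-0.007,0,0],"spin": 0}
    - {"translation": [-0.007,0,0],"spin": 0}
    - {"translation": [-0.007,0,0],"spin": 0}
    - {"translation": [-0.007,0,0.001],"spin": 0}

```text
time: 16.07
eef_pos: [0.5391, 0.1911, 0.1679]
ee_rot: [[0.067, 0.998, -0.001], [0.998, -0.067, 0.0], [0.0, -0.001, -1.0]]
contact_force: [0.3, 5.3, -1.0]
opening: 0.007
```

>>> servo_tool:
  series:
    - {"translation": [-0.007,0,0.001],"spin": 0}
    - {"translation": [-0.007,0,0.001],"spin": 0}
    - {"translation": [-0.006,0,0.001],"spin": 0}
    - {"translation": [-0.005,0,0.001],"spin": 0}

```text
time: 16.4
eef_pos: [0.5375, 0.1662, 0.1642]
ee_rot: [[0.067, 0.998, -0.001], [0.998, -0.067, 0.0], [0.0, -0.001, -1.0]]
contact_force: [0.3, 5.1, -0.1]
opening: 0.006
```

>>> servo_tool:
  series:
    - {"translation": [-0.004,0,0.001],"spin": 0}
    - {"translation": [-0.004,0,0],"spin": 0}
    - {"translation": [0,0,0],"spin": 0}

```text
time: 16.65
eef_pos: [0.5372, 0.1584, 0.1635]
ee_rot: [[0.068, 0.998, -0.001], [0.998, -0.068, 0.0], [0.0, -0.001, -1.0]]
contact_force: [0.0, 3.4, -0.1]
opening: 0.003
```

>>> servo_tool:
  series:
    - {"translation": [-0.003,0,0],"spin": 0}
    - {"translation": [-0.003,0,0],"spin": 0}
    - {"translation": [0,0,0],"spin": 0}

```text
time: 16.9
eef_pos: [0.5372, 0.156, 0.1639]
ee_rot: [[0.07, 0.998, 0.001], [0.998, -0.07, 0.007], [0.007, 0.001, -1.0]]
contact_force: [0.3, 13.7, -0.0]
opening: 0.005
```

>>> servo_tool:
  series:
    - {"translation": [-0.002,0,0],"spin": 0}
    - {"translation": [-0.002,0,0],"spin": 0}
    - {"translation": [0,0,0],"spin": 0}

```text
time: 17.15
eef_pos: [0.5372, 0.1553, 0.1641]
ee_rot: [[0.071, 0.997, 0.002], [0.997, -0.071, 0.013], [0.013, 0.002, -1.0]]
contact_force: [0.1, 22.4, 0.1]
opening: 0.008
```

The force rose to 22 N with almost no movement, so the handle is at its shut stop. I'll back off and check.

>>> servo_tool:
  series:
    - {"translation": [0.012,0,0],"spin": 0}
    - {"translation": [0.025,0,-0.01],"spin": 0}
    - {"translation": [0.03,0,-0.035],"spin": 0}
    - {"translation": [0.03,0,-0.035],"spin": 0}
    - {"translation": [0.03,0,-0.035],"spin": 0}
    - {"translation": [0.03,0,0],"spin": 0}
    - {"translation": [0.03,0,0],"spin": 0}
    - {"translation": [0,0,0],"spin": 0}

```text
time: 17.82
eef_pos: [0.5492, 0.3307, 0.2694]
ee_rot: [[0.063, 0.998, 0.003], [0.998, -0.063, 0.001], [0.001, 0.003, -1.0]]
contact_force: [0.5, -1.0, 0.4]
opening: 0.005
```

```bash
python3 - <<'E'
from h import *
s=snap('scene','s5.png');t=snap('top','t5.png')
C=np.zeros((600,800,3),np.uint8)
C[:,:450]=cv2.resize(s['color'][260:380,260:350,::-1],(450,600),interpolation=cv2.INTER_CUBIC)
C[:219,450:]=cv2.resize(t['color'][210:285,170:290,::-1],(350,219),interpolation=cv2.INTER_CUBIC)
C[230:493,450:]=cv2.resize(t['color'][160:340,160:400,::-1],(350,263),interpolation=cv2.INTER_CUBIC)
cv2.imwrite('pics/c5.png',C); st=ctrl.state();print(st['time'],st['eef_pos'],st['contact_force'])
S=np.array([.5302,.0579,.065]);X=np.array([.067,.9977,0])
for a in(0,.1,.2):
    p=a-.7;piv=S+X*.145+[0,0,.02];L=X*np.sin(p)+np.array([0,0,np.cos(p)])
    print(a,[proj(d,piv+L*.0875).round(1) for d in(t,s)])
for n,d,x0,x1,y0,y1 in(('top',t,185,235,225,255),('scene',s,290,325,270,330)):
    g=cv2.cvtColor(d['color'],cv2.COLOR_RGB2GRAY); k=np.zeros_like(g);k[y0:y1,x0:x1]=cv2.inRange(g,0,50)[y0:y1,x0:x1]
    l=cv2.connectedComponentsWithStats(k); i=1+l[2][1:,4].argmax(); print(n,l[2][i],l[3][i])
p0=load('top1')
for n,(x0,x1,y0,y1) in dict(jar=(195,232,175,212),cup=(364,392,186,215),can=(252,275,292,312)).items():
    print(n,np.abs(p0['color'][y0:y1,x0:x1].astype(int)-t['color'][y0:y1,x0:x1]).mean().round(2))
E
```

```text
17.9167 [0.54839746 0.32648873 0.26801749] [ 0.237243   -0.78150037  0.77957622]
0 [array([213.3, 236.8]), array([305.9, 292.5])]
0.1 [array([210.3, 236.2]), array([305.1, 292.4])]
0.2 [array([207.2, 235.7]), array([304.2, 292.6])]
top [205 235  18   8 103] [212.90291262 238.05825243]
scene [298 272  17  41 453] [305.89183223 292.49668874]
jar 6.1
cup 6.41
can 5.44
```

View pics/c5.png

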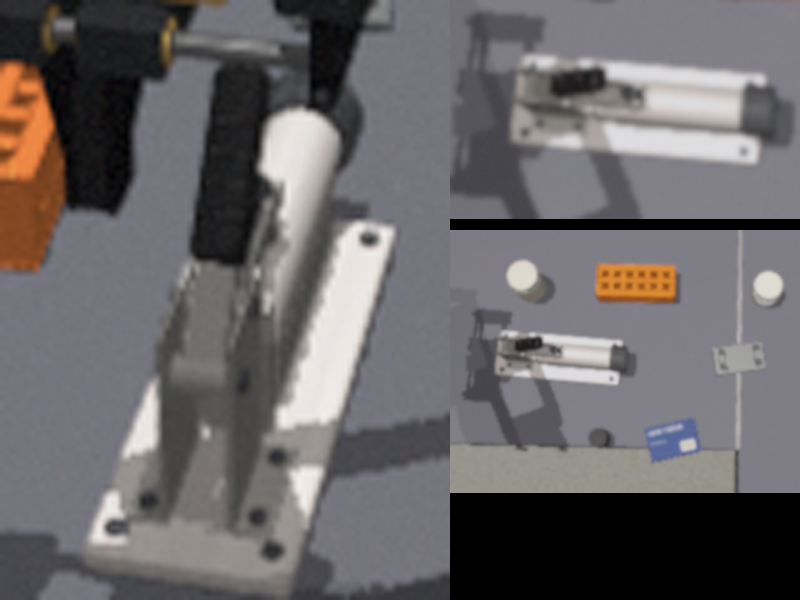

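The picture shows the handle shut: its measured pixels (213,238) and (306,292) match the prediction for 0 rad. The tube is under the pad with the collar hanging out at the front, unmoved since release. The jar, cup and canister are in place. I'll hand in now.

```bash
python3 -c "
from h import *
t=load('top1');u=load('t5')
f=lambda d,b:cv2.cvtColor(d['color'][b[2]:b[3],b[0]:b[1]],cv2.COLOR_RGB2GRAY).astype(np.float32)
for b in((195,232,175,212),(364,392,186,215),(252,275,292,308)):print(cv2.phaseCorrelate(f(t,b),f(u,b)))
S=np.array([.5302,.0579,.065]);X=np.array([.067,.9977,0]);print(proj(u,S-X*.085+[0,0,.02]))
g=cv2.cvtColor(u['color'],cv2.COLOR_RGB2GRAY);print(g[248,265:292])
print(ctrl.job_done())"
```

```text
((-1.7315700645781362e-05, -0.03603945583194346), 0.9844436970353126)
((0.018716225098959427, -0.04458508814416007), 0.9246521764331394)
((-0.11876749693502475, 0.0320311183184554), 0.9875176871816317)
[279.63506774 246.25944223]
[215 214 211 198 163 121 102 100 100 101 102 102 100  98  89  81  77  80
  85  86  88  90 100 118 126 128 128]
the job is handed in; nothing more can be done
None
```

The tube is clamped in the V-block with its bare end against the back stop, and the job is handed in after about 18 s on the robot's clock. The hand-in reported no verdict.

- **Clamp opening:** the handle stood at about 1.26 rad, so I pushed it to its open stop at 1.4 rad.
- **Seating the tube:** I lifted the bright tube from its rest, not the red look-alike, and lowered it into the V-block. It first touched about 2–3 mm off to one side. I shifted it, let it settle and regripped.
- **Meeting the stop:** I pushed it lengthwise until the push-back rose to 13 N, within 1 mm of the position I had predicted for the tube at home.
- **Clamping:** I pushed the handle to its shut stop, where the force reached 22 N with almost no movement, then withdrew.

**Last checks:**
- The handle's pixels match the shut angle in both views, to about 1 pixel.
- The tube looks unmoved in the picture taken after the clamp closed, with its collar out at the front.
- The jar, cup and canister moved by 0.12 pixel or less, which is within noise.
- The edge of the collar could not be read sharply because of its shadow, so contact with the stop rests on the force and position reading.

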